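# Hang the cutlery caddy on the hook stand by its swing bail

## Task

The blue cutlery caddy is stored in the wooden crate with its swing bail folded, where nothing gets under the bail. Lift the caddy out with the bail still folded, set it down upright on the open table and let go of it; then raise the bail until it stands upright while the caddy stays standing on the table, and finally carry the caddy by its bail and hang it on the stand so that the bail rests on both prongs, hanging freely and still. Do not tip the caddy over, and leave the jars with lime, purple and blue lids nearest the work where they stand.

Things in the scene. Friction and masses are not known exactly. Their poses are not given: they have to be found in the camera images.
- caddy: Blue open caddy, loose, 0.35-0.55 kg, 80 (x) x 100 (y) x 80 mm high, walls and floor 8 mm. Origin: centre of underside, z up. Starts on the crate's floor, axes along the crate's, 10 mm to the crate's -x of its centre. The bail pivots on the y sides at x = 0, z = 72 mm and folds out to -x. The +x wall (mid-plane x = +36) has 46 mm of room to the crate: pinch it from above, pads inside and outside.
- bail (a joint): Bail angle: 0 = folded, level out to the caddy's -x (a stop; starts 0 to 0.12); 1.57 = upright; 3.14 = level to +x. Hinge axis: caddy's y, 72 mm above its underside. Stiff, stays where left; about 0.9 N at the grip moves it. 7 mm steel wire: an arm along each y side (outer faces y = +-60) and a straight cross bar along y, 54 mm from the hinge axis.
- bail_grip (a point): Centre of the black sleeve (14 mm diameter, 40 mm long along the caddy's y) in the middle of the bail's bar; bare wire beyond its ends. Folded, only 7 mm lie between sleeve and caddy wall: two fingers do not fit round it, but a tilted fingertip from outside fits under it. Upright, its underside is 39 mm above the rim. The point turns with the bail; y = along the bar.
- crate: Open-topped brown wooden crate, fixed: 172 (x) x 156 (y) x 92 mm high outside, walls and floor 8 mm. Origin at the centre of its underside, z up; the -x face, with a dark plate, is towards the robot (yaw up to 0.3).
- hook_stand: Fixed double hook. Origin on the table under hook_seat. Base plate 12 mm high, x -20 to +110, y +-60 mm. Dark upright board x +75 to +89, 100 mm wide, top z = 215. Two prongs, 10 mm round steel, at y = +-36 (62 mm free between them) run from the board towards -x (towards the robot, yaw up to 0.3), dip to the seat and turn up to tips at x = -25, top z = 215 mm.
- hook_seat (a point): Where the bar's centre line lies when hung, midway between the prongs, z = 198.5 mm. Axes as hook_stand; the bar must lie along y. Bring it in from the -x side over the tips (bar centre 20 mm or more above the seat; at 24 mm the caddy's rim passes 7 mm or more below the prongs), then lower it. The caddy then hangs with its underside about 70 mm above the table.
- lime_lid_jar: Glass jar with lime green lid, 66 mm diameter, 102 mm high. Bystander, loose, to be left where it stands; origin at the centre of its underside, z up.
- purple_lid_jar: Glass spice jar with purple lid, 54 mm diameter, 82 mm high. Bystander, loose, to be left where it stands; origin at the centre of its underside, z up.
- blue_jar: Glass jar with dark blue lid, 62 mm diameter, 94 mm high. Bystander, loose, to be left where it stands; origin at the centre of its underside, z up.
Not all that is in view belongs to the job. Several things have the shape of the caddy; the one meant has the colours described above.

How it is judged (in metres and radians):
On the way, in this order (a step that is already met when the one before it is completed fails the run):
1. the caddy stands on the open table, let go, outside the crate, bail still folded (height (world z) of caddy below 0.004 m and angle between caddy's own z axis and vertical below 0.1 rad and horizontal distance between caddy and crate above 0.11 m and value of joint bail below 0.6 rad and contact force between the fingers and caddy below 0.05 N and linear speed of caddy below 0.03 m/s), for 0.2 s.
2. the bail stands upright while the caddy stands on the table (height (world z) of caddy below 0.004 m and angle between caddy's own z axis and vertical below 0.1 rad and horizontal distance between caddy and crate above 0.11 m and value of joint bail between 1.22 and 1.92 rad), for 0.2 s.
At the end, for the whole second after the job is handed in: The bail rests on both prongs: sleeve centre within 22 mm along the prongs, 20 mm sideways and 10 mm in height of hook_seat, bar within 0.2 rad of its y axis; the caddy hangs from the stand, underside over 40 mm up, within 0.35 rad of upright, slower than 0.05 m/s (x of bail_grip in the frame of hook_seat between -0.022 and 0.022 m and y of bail_grip in the frame of hook_seat between -0.02 and 0.02 m and z of bail_grip in the frame of hook_seat between -0.01 and 0.01 m and angle between the y axis of bail_grip and the y axis of hook_seat, either way round below 0.2 rad and angle between caddy's own z axis and vertical below 0.35 rad and contact force between caddy and hook_stand above 1.5 N and height (world z) of caddy above 0.04 m and linear speed of caddy below 0.05 m/s); the robot touches nothing.
It fails at once if the caddy is tipped over (angle between caddy's own z axis and vertical above 0.8 rad).
It fails at once if one of the three jars is moved by more than 25 mm or tipped (distance of any of lime_lid_jar, purple_lid_jar, blue_jar from where it was at the start of the episode above 0.025 m or angle between any of lime_lid_jar, purple_lid_jar, blue_jar's own z axis and vertical above 0.4 rad).
It also fails if it takes over 72 s, if anything falls off the work surface, if the arm or the gripper's body presses on something with over 40 N, if the wrist force passes 120 N, or if a joint passes its speed limit or range.

## Robot

A 6-joint arm with a two-finger parallel gripper is mounted at the origin on a cart in front of the work surface, level with it; the furniture and walls round the work are solid. World frame = base frame: x ahead of the robot, y to its left, z up, the work surface at z = 0. Lengths are in m, angles in degrees, forces in N, time in s.
With the tool pointing down it reaches from about 0.25 to 0.725 m from the base axis. Payload 9.7 kg.
Tool frame: the origin (TCP) lies between the finger pads; the fingertips stand 25 mm ahead of it and the grasp point (between the pads) lies 6 mm ahead of it; z points along the fingers, y is the line along which they close (so a half turn about z gives the same grasp; the last joint's range is limited). The gripper opens to 85 mm and grips with 20 to 120 N. Pads are 22 mm wide; open, the fingers measure 114 mm over their backs; the gripper's body (76 mm by 85 mm) begins 54 mm behind the grasp point. The pads swing forward as they close: fully open they stand 13 mm farther back than shut.
Start: joints at [-69.958, 4.979, 10.078, 95.1, 0, 90], TCP at [0.188, -0.517, 0.256] pointing down, gripper open.
Joint ranges: [-179.16, 179.16], [-48.56, 103.87], [-65.8, 70.77], [-126.05, 130.52], [-82.76, 87.17], [-180, 180]. Speed limits (degrees/s): [127.2, 127.2, 147.25, 180, 180, 180].

## Interface

Orientations are given as a 3x3 rotation matrix whose columns are the frame's x, y, z axes.
In Python, from bench import ctrl, move_gripper, kinematics, get_image, workorder gives the robot as it stands. Calls block until the motion is done:
- ctrl.move_to(position, orientation): joint-space move of the TCP to a pose.
- ctrl.move_l(position, rotation=None, speed=0.15, contact_N=None): straight line of the TCP; rotation=None keeps the orientation; speed is the mean speed in m/s. With contact_N (N) it stops when the force on the tool has changed by that much, and returns True; else False.
- ctrl.move_j(angles): joint-space move.
- move_gripper(opening, squeeze=None): finger opening in m; squeeze is the grip in N (None keeps the last); returns when the fingers have stopped.
- ctrl.dwell(seconds).
- kinematics.solve_ik(position, orientation): joint angles nearest the present ones, or None.
- ctrl.get_obs(): the state.
- get_image(name): name is "scene" or "side" or "wrist"; returns a dict with "frame" (480x640x3 uint8, red, green, blue), "depth" (480x640 float32, m along the optical axis (not along the pixel's ray), 0 where there is no reading), "mtx" (3x3 intrinsics, pixels), "k1" (the pictures are not rectified: a ray, as slopes to the right and down, at radius r is drawn at 1 + k1 r^2 times it, then the intrinsics apply), "rvec" (rotation vector, rad) and "tvec" (3), from world to camera coordinates, as OpenCV has them. Camera axes: x right, y down, z forward; pixel columns grow to the right and rows downward; lengths in m; the calibration is good to about 2 mm. A picture is of the moment at which its call begins.
A pose or a line that the arm cannot do raises ctrl.IKError and nothing moves.
- workorder.close_job(): hands the job in; it is judged then, once.
The state is a dict: "clock": time; "qpos": joint angles; "dq": joint speeds; "tau": joint torques, N m; "eef_pos": TCP position; "ee_rot": TCP orientation; "wrist_force": force on the tool from outside, world axes, zero at the start; "torque": the same for the moment, N m; "opening": finger opening in m; "finger_force": force on a finger pad.
Only numpy, scipy, OpenCV 4.12 (cv2) and the standard library are available. Lean on these libraries where they do the work, as an engineer would, in place of code of your own. Each camera call takes 0.05 s, during which the arm holds its last target. There are 200 camera calls.

## Working session

There is one attempt and no reset: what is moved stays moved. The work goes in short steps, each a Python script; the robot and the scene stay as the last script left them, time stands still between calls to the robot, and variables do not carry over. Pictures are saved under pics/ and viewed, at most 10 in all, crops included, and the job is handed in when it is done.

```bash
ls; mkdir -p pics; cat > h.py <<'E'
import numpy as np, cv2
from bench import ctrl, move_gripper, kinematics, get_image, workorder
def cloud(im):
    d=im['depth']; h,w=d.shape; K=im['mtx']; k1=float(np.ravel(im['k1'])[0])
    u,v=np.meshgrid(np.arange(w),np.arange(h))
    p=np.stack([u,v],-1).reshape(-1,1,2).astype(float)
    n=cv2.undistortPoints(p,np.array(K,float),np.array([k1,0,0,0.])).reshape(h,w,2)
    c=np.dstack([n*d[...,None],d]); R=cv2.Rodrigues(np.array(im['rvec'],float))[0]
    P=(c-np.ravel(im['tvec']))@R; P[d==0]=np.nan
    return P
def project(im,X):
    return cv2.projectPoints(np.array(X,float).reshape(-1,3),np.array(im['rvec'],float),np.array(im['tvec'],float),np.array(im['mtx'],float),np.array([float(np.ravel(im['k1'])[0]),0,0,0]))[0].reshape(-1,2)
def save(im,name,crop=None,s=1):
    f=im['frame'][...,::-1]
    if crop: f=f[crop[1]:crop[3],crop[0]:crop[2]]
    cv2.imwrite('pics/'+name,cv2.resize(f,None,fx=s,fy=s,interpolation=cv2.INTER_CUBIC))
def Rz(a): c,s=np.cos(a),np.sin(a); return np.array([[c,-s,0],[s,c,0],[0,0,1.]])
def state():
    o=ctrl.get_obs(); print('t',round(o['clock'],2),'p',np.round(o['eef_pos'],4),'F',np.round(o['wrist_force'],1),'op',round(o['opening'],4),'ff',np.round(o['finger_force'],1),'q',np.round(o['qpos'],1))
E
python3 - <<'E'
from h import *
import pickle
a=get_image('scene');b=get_image('side')
pickle.dump((a,b),open('im.pkl','wb'))
cv2.imwrite('pics/a.png',a['frame'][...,::-1]);cv2.imwrite('pics/b.png',b['frame'][...,::-1])
for i in (a,b):
    R=cv2.Rodrigues(np.array(i['rvec'],float))[0]; print(-R.T@np.ravel(i['tvec']),R[2],i['mtx'][0,0],i['k1'])
state()
E
```

```text
pics
[-0.09358554  0.3622963   1.04822455] [ 0.58572075 -0.32453063 -0.74270524] 535.5606734056232 0.0015004005084558376
[0.34599706 1.04128915 0.59983595] [ 0.22497135 -0.8866258  -0.4040824 ] 583.4996990368164 -0.1515527673512815
t 0.1 p [ 0.1884 -0.5165  0.2557] F [-0.4  0.4  0.2] op 0.0853 ff 0.0 q [-70.    5.   10.   95.1  -0.   90. ]
```

View pics/a.png

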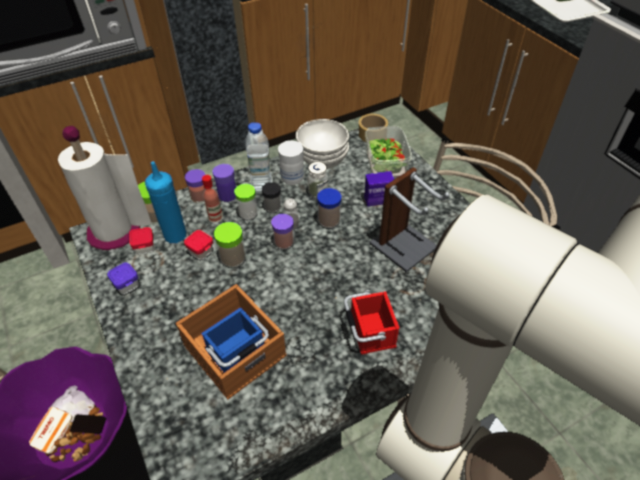

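View pics/b.png

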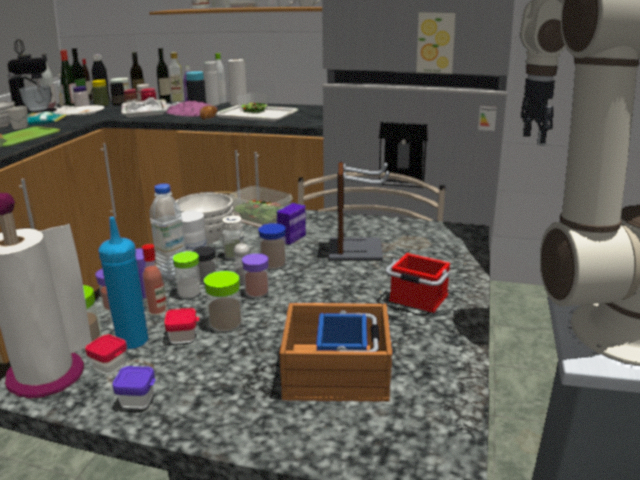

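Scene view: the blue caddy is in the crate at about (233,338). A red caddy of the same shape is at (372,322); it is the decoy, because the task says blue and in the crate. The hook stand is at (405,225). The jars are lime (229,245), purple (283,231) and dark blue (328,208). Next I measure these and check one crop.

```bash
cat > m.py <<'E'
from h import *
import pickle
a,b=pickle.load(open('im.pkl','rb'))
for nm,im in (('scene',a),('side',b)):
    P=cloud(im); hsv=cv2.cvtColor(im['frame'],cv2.COLOR_RGB2HSV); Z=P[...,2]
    X,Y=P[...,0],P[...,1]
    inw=(X>0.15)&(X<1.0)&(abs(Y)<.6)
    def rep(n,m,zlo,zhi):
        m=m&inw&(Z>zlo)&(Z<zhi); l,L,s,c=cv2.connectedComponentsWithStats(m.astype(np.uint8))
        for k in range(1,l):
            if s[k,4]<25: continue
            q=P[L==k]; r=cv2.minAreaRect(q[:,:2].astype(np.float32))
            print(nm,n,'px',np.round(c[k]),s[k,4],'rect',np.round(r[0],4),np.round(r[1],4),round(r[2],1),'z',np.round(np.percentile(q[:,2],[5,50,95]),4))
    H,S,V=[hsv[...,i].astype(int) for i in range(3)]
    rep('table',(S<60)&(V>40),-.01,.01) if 0 else print('table z',np.nanmedian(Z[inw&(abs(Z)<.02)]))
    rep('crate rim',(H<20)&(S>90),.084,.10)
    rep('blue rim',(H>100)&(H<125)&(S>120),.078,.10)
    rep('lime',(H>35)&(H<55)&(S>120),.07,.12)
    rep('purple',(H>125)&(H<150)&(S>50),.07,.1)
    rep('dkblue',(H>105)&(H<125)&(S>120),.085,.105)
    rep('red',((H<8)|(H>172))&(S>150),.07,.09)
    rep('stand high',Z>0,.18,.225)
    rep('board',(H<20)&(S>40),.12,.225)
    rep('grey bail',(S<60)&(V>90),.06,.11)
save(a,'c.png',(165,275,415,400),3)
E
python3 m.py
```

```text
table z 0.0028228053397390974
scene crate rim px [210. 197.] 85 rect [0.9328 0.1391] [0.037  0.0239] 57.1 z [0.0857 0.0931 0.0987]
scene crate rim px [394. 218.] 106 rect [ 0.6379 -0.2424] [0.012  0.0913] 8.5 z [0.0848 0.0919 0.0989]
scene crate rim px [229. 332.] 1401 rect [0.5365 0.2438] [0.1773 0.1569] 12.3 z [0.0853 0.0933 0.0968]
scene blue rim px [329. 198.] 365 rect [ 0.7808 -0.1309] [0.0569 0.0683] 61.4 z [0.0864 0.0961 0.0994]
scene blue rim px [232. 334.] 762 rect [0.5228 0.2423] [0.0914 0.0991] 11.7 z [0.0798 0.0889 0.0927]
scene lime px [245. 192.] 289 rect [0.9096 0.0505] [0.0529 0.0531] 49.7 z [0.0807 0.0918 0.096 ]
scene lime px [147. 199.] 40 rect [0.9933 0.2836] [0.0131 0.0171] 0.5 z [0.0825 0.0965 0.107 ]
scene lime px [228. 235.] 585 rect [0.7838 0.1452] [0.0629 0.0695] 66.1 z [0.0864 0.1038 0.1076]
scene purple px [225. 177.] 191 rect [0.9873 0.0723] [0.0544 0.0253] 89.9 z [0.0749 0.0924 0.0994]
scene purple px [379. 179.] 380 rect [ 0.7847 -0.2914] [0.0765 0.0483] 73.1 z [0.0743 0.0875 0.0913]
scene purple px [282. 223.] 344 rect [0.769 0.009] [0.0529 0.0559] 61.
[... 5622 characters left out ...]
 grey bail px [436. 279.] 148 rect [ 0.3911 -0.0004] [0.0746 0.0368] 40.4 z [0.068  0.0729 0.0763]
side grey bail px [224. 299.] 227 rect [0.7773 0.1658] [0.064  0.0301] 17.1 z [0.061  0.0702 0.0762]
side grey bail px [ 78. 314.] 553 rect [0.9921 0.2952] [0.0872 0.0154] 89.7 z [0.0628 0.0833 0.1072]
side grey bail px [364. 316.] 104 rect [0.5131 0.1947] [0.065  0.0556] 9.3 z [0.0721 0.082  0.0855]
side grey bail px [ 49. 341.] 963 rect [0.9862 0.3931] [0.081  0.0222] 85.7 z [0.0628 0.0853 0.1076]
side grey bail px [375. 345.] 63 rect [0.469  0.2709] [0.0103 0.0371] 2.1 z [0.0795 0.0817 0.083 ]
side grey bail px [349. 349.] 64 rect [0.502  0.2916] [0.0446 0.0118] 26.4 z [0.0778 0.0811 0.0864]
```

View pics/c.png

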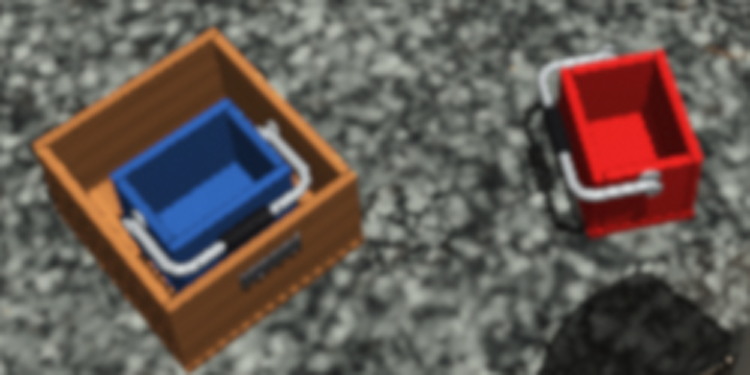

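The crop confirms it: the blue caddy is in the crate with its bail folded towards the plate side. The red one outside is the decoy. The two views agree on crate (0.537, 0.2455) at yaw 12.3° and on the seat at about (0.565, -0.262) at yaw 13°. Sizes and heights match the given ones, so I go for the grasp.

```bash
cat >> h.py <<'E'
CR=np.array([.537,.2455]); CY=np.radians(12.2); CAD=np.array([.5274,.2445])
def down(yaw,flip=False):   # tool down, closing along heading 'yaw'
    u=Rz(yaw)[:,0]; u=-u if flip else u; z=np.array([0,0,-1.]); return np.c_[np.cross(u,z),u,z]
def tilt(yaw,a,flip=False):  # z ahead along yaw and down by a, closing sideways
    u,v=Rz(yaw)[:,0],Rz(yaw)[:,1]; z=np.cos(a)*u-np.sin(a)*np.array([0,0,1]); y=-v if flip else v
    return np.c_[np.cross(y,z),y,z]
PL=np.array([.62,.06]); PY=np.radians(-8)
E
python3 - <<'E'
from h import *
g=CAD+.036*Rz(CY)[:2,0]; p=PL+.036*Rz(PY)[:2,0]
for f in (0,1):
    for n,P,R in (('grasp',[*g,.075],down(CY,f)),('up',[*g,.25],down(CY,f)),('place',[*p,.067],down(PY,f)),('placeup',[*p,.25],down(PY,f)),
      ('tilt',[*(PL-.085*Rz(PY)[:2,0]),.07],tilt(PY,np.radians(45),f)),('hang',[.565,-.262,.2],down(np.radians(13),f)),('hangaway',[.47,-.284,.24],down(np.radians(13),f))):
        q=kinematics.solve_ik(P,R); print(f,n,None if q is None else np.round(q,0))
E
```

```text
0 grasp [ 24.  14.   1.  76.   0. 102.]
0 up [ 24.  14.  20.  96.   0. 102.]
0 place [  5.  20.   7.  77.   0. 103.]
0 placeup [  5.  21.  28.  97.   0. 103.]
0 tilt [ 15. -33. -54.  26. -16.  17.]
0 hang [-25.  14.  14.  90.   0.  52.]
0 hangaway [-31.   5.   8.  93.   0.  46.]
1 grasp [ 24.  14.   1.  76.   0. -78.]
1 up [ 24.  14.  20.  96.   0. -78.]
1 place [  5.  20.   7.  77.   0. -77.]
1 placeup [  5.  21.  28.  97.   0. -77.]
1 tilt [  15.  -33.  -54.   26.  -16. -163.]
1 hang [ -25.   14.   14.   90.    0. -128.]
1 hangaway [ -31.    5.    8.   93.    0. -134.]
```

```bash
python3 - <<'E'
from h import *
g=CAD+.036*Rz(CY)[:2,0]; R=down(CY)
ctrl.move_to([.38,-.05,.36],down(0)); state()
ctrl.move_to([*g,.19],R)
move_gripper(.044)
c=ctrl.move_l([*g,.075],speed=.12,contact_N=6); print('contact',c); state()
if not c:
    move_gripper(0,60); state()
    ctrl.move_l([*g,.095],speed=.06); state()
    a=get_image('scene'); save(a,'d.png',(130,200,450,440),2)
E
```

```text
t 1.97 p [ 0.3801 -0.0505  0.3598] F [-0.3 -0.2  1.1] op 0.0859 ff 0.0 q [ -7.6 -13.5   4.6 108.1  -0.   82.5]
contact False
t 5.02 p [0.563  0.2523 0.0759] F [ 0.5 -1.   0.2] op 0.0441 ff 0.0 q [ 24.1  14.3   0.7  76.3  -0.  101.9]
t 5.43 p [0.5629 0.2523 0.0757] F [0.5 0.8 4. ] op 0.0076 ff 59.3 q [ 24.1  14.3   0.7  76.3   0.  101.9]
t 5.92 p [0.5627 0.2521 0.0952] F [ 0.4  0.1 -3.5] op 0.0074 ff 58.6 q [ 24.1  13.9   2.4  78.5  -0.  101.9]
```

View pics/d.png

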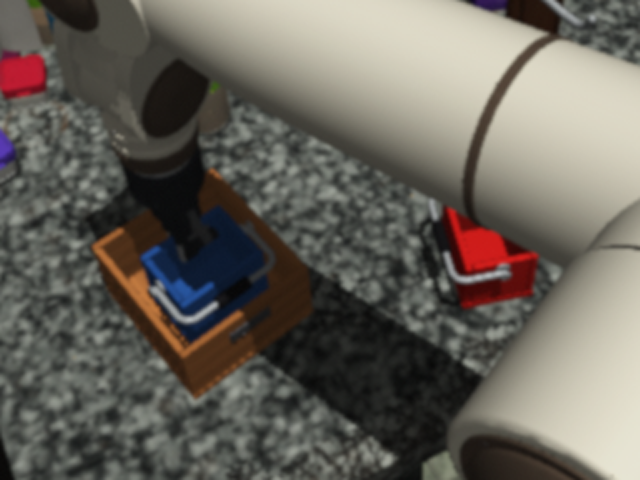

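The grip holds: opening 7.4 mm and the weight shows on the wrist. In the picture the caddy is clamped at its far wall, with the bail folded. Next I lift it out and place it.

```bash
python3 - <<'E'
from h import *
g=CAD+.036*Rz(CY)[:2,0]; p=PL+.036*Rz(PY)[:2,0]
ctrl.move_l([*g,.21],speed=.15)
ctrl.move_l([*p,.21],down(PY),speed=.15); state()
ctrl.move_l([*p,.080],speed=.12)
c=ctrl.move_l([*p,.064],speed=.02,contact_N=3); print(c); state()
move_gripper(.03); ctrl.dwell(.3); state()
ctrl.move_l([*p,.20],speed=.15)
ctrl.move_to([.40,.15,.30],down(PY)); state()
a=get_image('scene');b=get_image('side')
for nm,im in (('scene',a),('side',b)):
    P=cloud(im); H,S,V=[x.astype(int) for x in cv2.split(cv2.cvtColor(im['frame'],cv2.COLOR_RGB2HSV))]
    m=(H>100)&(H<125)&(S>120)&(abs(P[...,0]-.62)<.09)&(abs(P[...,1]-.06)<.09)&(P[...,2]>.072)&(P[...,2]<.09)
    q=P[m]; r=cv2.minAreaRect(q[:,:2].astype(np.float32)); print(nm,len(q),np.round(r[0],4),np.round(r[1],4),r[2],np.percentile(q[:,2],[5,50,95]).round(4))
    pts=project(im,[[.62,.06,.08]])[0]; x,y=np.int32(pts); save(im,'e_%s.png'%nm,(max(x-80,0),max(y-80,0),x+80,y+80),3)
v=[cv2.imread('pics/e_%s.png'%n) for n in('scene','side')]; h=min(i.shape[0] for i in v); cv2.imwrite('pics/e.png',cv2.resize(np.hstack([i[:h] for i in v]),(800,400)))
E
```

```text
t 8.48 p [0.6554 0.0558 0.2101] F [-0.2  1.3 -4.2] op 0.0077 ff 58.4 q [  4.9  19.6  22.1  92.5   0.  102.8]
True
t 10.32 p [0.6558 0.055  0.0677] F [1.6 0.2 5.6] op 0.0069 ff 59.8 q [  4.8  20.1   7.   76.9  -0.  102.8]
t 10.97 p [0.6549 0.0549 0.0663] F [-0.2 -1.3  0.9] op 0.0303 ff 0.0 q [  4.8  20.2   6.9  76.9  -0.  102.8]
t 13.13 p [0.4007 0.1499 0.2993] F [ 0.2  0.2 -0.3] op 0.0297 ff 0.0 q [ 20.5 -10.3   0.2 100.6  -0.  118.5]
scene 207 [0.6172 0.0592] [0.0994 0.0778] 80.72688293457031 [0.073  0.0816 0.0847]
side 515 [0.6155 0.0635] [0.1035 0.0916] 81.90945434570312 [0.0728 0.0777 0.0804]
```

View pics/e.png

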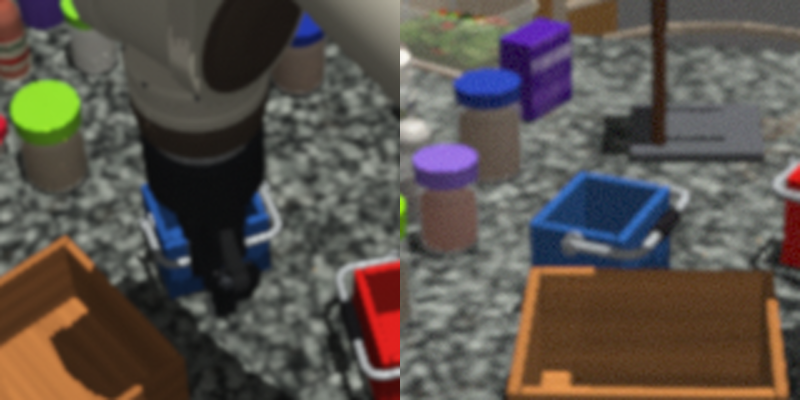

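The views show the caddy standing free on the table at about (0.618, 0.0605), yaw about -8.5°, with its bail folded towards the robot. Next is the bail, lifted with the closed, tilted fingertips from below.

```bash
cat >> h.py <<'E'
C=np.array([.618,.0605]); CYW=np.radians(-8.5); A=np.radians(45)
U=Rz(CYW)[:,0]; D=np.cos(A)*U-np.sin(A)*np.array([0,0,1]); N=np.sin(A)*U+np.cos(A)*np.array([0,0,1])
def S(th): return np.array([*C,.072])-.054*np.cos(th)*U+.054*np.sin(th)*np.array([0,0,1])
E
python3 - <<'E'
from h import *
R=tilt(CYW,A); L=.016
T=lambda th,gap=0:S(th)-(.018+gap)*N+(L-.025)*D
move_gripper(0)
ctrl.move_to(T(0,.005)-.12*D,R)
ctrl.move_l(T(0,.005)-.04*D,speed=.1)
c=ctrl.move_l(T(0,.005),speed=.04,contact_N=3); print(c); state()
if not c:
    f=ctrl.get_obs()['wrist_force']
    for th in np.arange(.1,1.45,.15):
        ctrl.move_l(T(th),speed=.05); print(round(th,2),np.round(ctrl.get_obs()['wrist_force']-f,1))
    a=get_image('side'); x,y=np.int32(project(a,[[*C,.1]])[0]); save(a,'f.png',(x-100,y-80,x+100,y+80),3)
state()
E
```

```text
Traceback (most recent call last):
bench.IKError: the arm cannot take that pose within its joint ranges
```

```bash
python3 - <<'E'
from h import *
for deg in (40,45,50,55,60):
    A=np.radians(deg); D=np.cos(A)*U-np.sin(A)*np.array([0,0,1]); N=np.sin(A)*U+np.cos(A)*np.array([0,0,1])
    T=lambda th,gap=0:S(th)-(.018+gap)*N+(.016-.025)*D
    for f in (0,1):
        R=tilt(CYW,A,f)
        print(deg,f,[None if q is None else list(np.round(q).astype(int)) for q in [kinematics.solve_ik(p,R) for p in (T(0,.005)-.08*D,T(0,.005)-.04*D,T(0,.005),T(.4),T(.8),T(1.4))]])
E
```

```text
40 0 [[np.int64(21), np.int64(-48), np.int64(-59), np.int64(33), np.int64(-22), np.int64(20)], [np.int64(18), np.int64(-41), np.int64(-59), np.int64(26), np.int64(-20), np.int64(18)], [np.int64(16), np.int64(-33), np.int64(-58), np.int64(18), np.int64(-19), np.int64(17)], [np.int64(16), np.int64(-34), np.int64(-56), np.int64(21), np.int64(-18), np.int64(16)], [np.int64(15), np.int64(-33), np.int64(-53), np.int64(22), np.int64(-18), np.int64(16)], [np.int64(13), np.int64(-29), np.int64(-49), np.int64(22), np.int64(-17), np.int64(15)]]
40 1 [[np.int64(21), np.int64(-48), np.int64(-59), np.int64(33), np.int64(-22), np.int64(-160)], [np.int64(18), np.int64(-41), np.int64(-59), np.int64(26), np.int64(-20), np.int64(-162)], [np.int64(16), np.int64(-33), np.int64(-58), np.int64(18), np.int64(-19), np.int64(-163)], [np.int64(16), np.int64(-34), np.int64(-56), np.int64(21), np.int64(-18), np.int64(-164)], [np.int64(15), np.int64(-33), np.int64(-53), np.int64(22), np.int64(-18), np.int64(-164)], [np.int64(13), np.int64(-29), np.int64(-49), np.int64(22), np.int64(-17), np.int64(-165)]]
45 0 [[n
[... 3657 characters left out ...]
), np.int64(-34), np.int64(47), np.int64(-10), np.int64(18)], [np.int64(10), np.int64(-16), np.int64(-29), np.int64(48), np.int64(-9), np.int64(16)]]
60 1 [[np.int64(15), np.int64(-29), np.int64(-37), np.int64(54), np.int64(-11), np.int64(-160)], [np.int64(14), np.int64(-25), np.int64(-38), np.int64(48), np.int64(-11), np.int64(-161)], [np.int64(12), np.int64(-21), np.int64(-40), np.int64(43), np.int64(-10), np.int64(-162)], [np.int64(12), np.int64(-20), np.int64(-37), np.int64(45), np.int64(-10), np.int64(-162)], [np.int64(12), np.int64(-19), np.int64(-34), np.int64(47), np.int64(-10), np.int64(-162)], [np.int64(10), np.int64(-16), np.int64(-29), np.int64(48), np.int64(-9), np.int64(-164)]]
```

```bash
python3 - <<'E'
from h import *
R=tilt(CYW,A); L=.016
T=lambda th,gap=0:S(th)-(.018+gap)*N+(L-.025)*D
ctrl.move_to(T(0,.005)-.08*D,R)
ctrl.move_l(T(0,.005)-.03*D,speed=.1)
c=ctrl.move_l(T(0,.005),speed=.04,contact_N=3); print(c); state()
if not c:
    f=ctrl.get_obs()['wrist_force']
    for th in np.arange(.1,1.46,.15):
        ctrl.move_l(T(th),speed=.05); print(round(th,2),np.round(ctrl.get_obs()['wrist_force']-f,1))
a=get_image('side'); x,y=np.int32(project(a,[[*C,.1]])[0]); save(a,'f.png',(x-100,y-80,x+100,y+80),3)
state()
E
```

```text
False
t 16.69 p [0.5422 0.0718 0.0621] F [ 0.   0.  -0.3] op 0.0001 ff 0.0 q [ 15.4 -30.9 -53.7  24.7 -16.6  17.4]
0.1 [-3.   0.3 -0.3]
0.25 [-2.   0.3 -0. ]
0.4 [-3.1  0.4 -0.5]
0.55 [-1.8  0.5 -0.6]
0.7 [ 0.1 -0.4 -0.4]
0.85 [-0.2 -0.4  0.8]
1.0 [-0.5  1.   0. ]
1.15 [-0.2  0.4  0.2]
1.3 [-0.5  0.2  0.4]
1.45 [-0.4  0.   0.5]
t 19.86 p [0.5928 0.0642 0.1192] F [-0.3 -0.8 -0.3] op -0.0002 ff 0.0 q [ 12.5 -25.5 -44.   28.5 -14.7  15.2]
```

View pics/f.png

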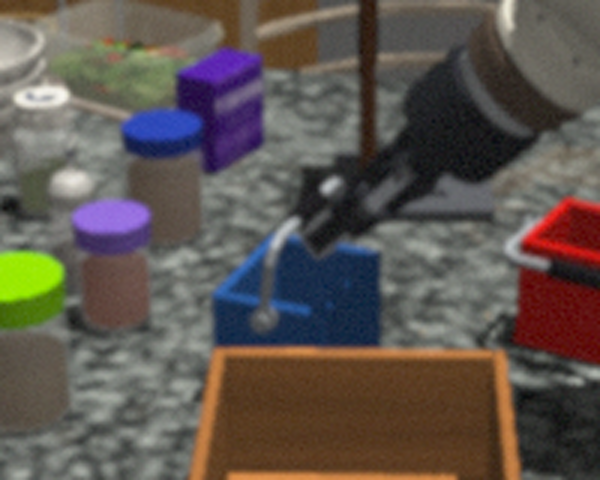

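The picture shows the bail almost upright, resting on the fingertips, and the caddy standing. I back off and measure the rim and bail.

```bash
python3 - <<'E'
from h import *
p=ctrl.get_obs()['eef_pos']
ctrl.move_l(p-.008*N,speed=.05); ctrl.move_l(p-.008*N-.05*D,speed=.12)
ctrl.move_to([.42,.14,.30],down(CYW)); state()
a=get_image('scene');b=get_image('side')
for nm,im in (('scene',a),('side',b)):
    P=cloud(im); H,S_,V=[x.astype(int) for x in cv2.split(cv2.cvtColor(im['frame'],cv2.COLOR_RGB2HSV))]
    box=(abs(P[...,0]-.62)<.10)&(abs(P[...,1]-.06)<.10)
    m=box&(H>100)&(H<125)&(S_>120)&(P[...,2]>.072)&(P[...,2]<.09)
    q=P[m]; r=cv2.minAreaRect(q[:,:2].astype(np.float32)); print(nm,'rim',len(q),np.round(r[0],4),np.round(r[1],4),r[2])
    m=box&(P[...,2]>.092)&(P[...,2]<.16); q=P[m]
    for lo,hi in ((.092,.105),(.105,.115),(.115,.124),(.124,.14)):
        k=q[(q[:,2]>=lo)&(q[:,2]<hi)]
        if len(k): loc=(k-[*C,0])@Rz(CYW); print(lo,len(k),'local x',np.percentile(loc[:,0],[5,50,95]).round(4),'y',np.percentile(loc[:,1],[2,50,98]).round(4))
    t=q[q[:,2]>.115]
    if len(t)>5: print('bar line',cv2.fitLine(t[:,:2].astype(np.float32),cv2.DIST_HUBER,0,.01,.01).ravel().round(4),'zmax',np.percentile(t[:,2],[50,95]))
x,y=np.int32(project(b,[[*C,.1]])[0]); save(b,'g.png',(x-100,y-80,x+100,y+80),3)
E
```

```text
t 22.27 p [0.4202 0.1399 0.2993] F [ 0.4 -0.1  0.1] op 0.0001 ff 0.0 q [ 18.4  -8.3   1.9 100.3  -0.  116.9]
scene rim 246 [0.6193 0.0592] [0.0981 0.082 ] 81.24308013916016
0.092 18 local x [-0.004  -0.002  -0.0009] y [-0.0608 -0.0022  0.0572]
0.105 13 local x [-0.0054 -0.0041 -0.0004] y [-0.0603  0.0507  0.057 ]
0.115 21 local x [-0.0063 -0.0043 -0.0022] y [-0.0604  0.0462  0.0571]
0.124 35 local x [-0.0094 -0.006  -0.0022] y [0.0013 0.039  0.0523]
bar line [0.142  0.9899 0.6174 0.0933] zmax [0.12743061 0.13315504]
side rim 489 [0.621  0.0654] [0.1092 0.0796] 81.86127471923828
0.092 44 local x [-0.0039 -0.0008  0.0024] y [-0.0608  0.0017  0.0604]
0.105 27 local x [-0.0053 -0.0025  0.0002] y [-0.0561  0.0581  0.0614]
0.115 46 local x [-0.0096 -0.0055 -0.0003] y [-0.0539  0.0352  0.0604]
0.124 147 local x [-0.0107 -0.0057  0.0012] y [-0.0426  0.0097  0.0499]
bar line [0.1521 0.9884 0.614  0.0703] zmax [0.12755615 0.13206012]
```

View pics/g.png

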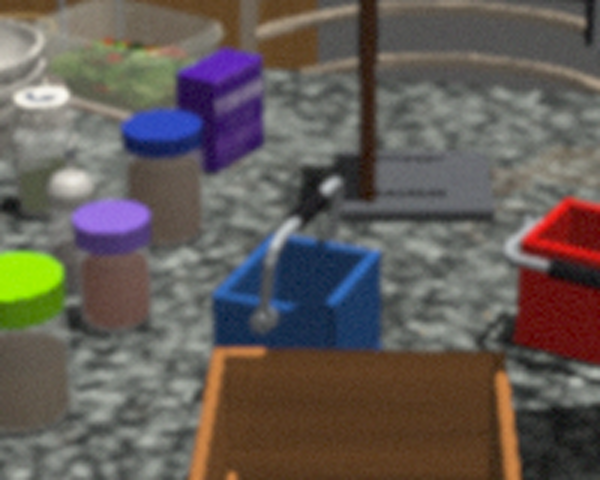

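The bail stands upright: bar at z about 0.127, 5 mm to local -x, angle about 1.45 rad. The caddy is still standing. Now I pinch the sleeve from above and lift.

```bash
cat >> h.py <<'E'
SEAT=np.array([.565,-.262]); SY=np.radians(13); SU=Rz(SY)[:2,0]
E
python3 - <<'E'
from h import *
g=C+Rz(CYW)[:2,:2]@[-.005,-.0005]; R=down(CYW)
move_gripper(.05)
ctrl.move_to([*g,.20],R)
c=ctrl.move_l([*g,.1315],speed=.1,contact_N=5); print(c); state()
if not c:
    move_gripper(0,60); state()
    ctrl.move_l([*g,.262],speed=.1); state()
    ctrl.move_l([.44,-.12,.262],down(SY),speed=.13)
    p=SEAT-.125*SU
    ctrl.move_l([*p,.262],speed=.13)
    ctrl.move_l([*p,.2285],speed=.1); ctrl.dwell(.2); state()
    a=get_image('scene');b=get_image('side')
    save(b,'s.png',(300,120,500,320),2); save(a,'t.png',(330,130,530,330),2)
    cv2.imwrite('pics/i.png',np.hstack([cv2.imread('pics/s.png'),cv2.imread('pics/t.png')]))
    # measured blue rim + prong heights
    P=cloud(b); H,S_,V=[x.astype(int) for x in cv2.split(cv2.cvtColor(b['frame'],cv2.COLOR_RGB2HSV))]
    m=(H>100)&(H<125)&(S_>120)&(abs(P[...,0]-p[0])<.1)&(abs(P[...,1]-p[1])<.1); print('blue',m.sum(),np.nanpercentile(P[m],[2,50,98],axis=0).round(3))
E
```

```text
False
t 24.67 p [0.6132 0.0608 0.1323] F [ 0.3 -0.1  0.3] op 0.05 ff 0.0 q [  5.7  13.3   5.8  82.4  -0.  104.2]
t 25.1 p [0.6132 0.0607 0.1322] F [-0.6 -0.1  4.6] op 0.0124 ff 58.5 q [  5.7  13.3   5.8  82.4  -0.  104.2]
t 26.56 p [0.6128 0.0607 0.2612] F [-0.1 -0.4 -4. ] op 0.012 ff 58.4 q [  5.7  14.6  21.6  97.1  -0.  104.2]
t 30.77 p [ 0.4434 -0.2902  0.2293] F [ 0.3  0.3 -4.5] op 0.0124 ff 58.4 q [-33.2   1.7   3.6  91.9   0.   43.8]
blue 1426 [[ 0.407 -0.337  0.101]
 [ 0.451 -0.244  0.147]
 [ 0.493 -0.23   0.175]]
```

View pics/i.png

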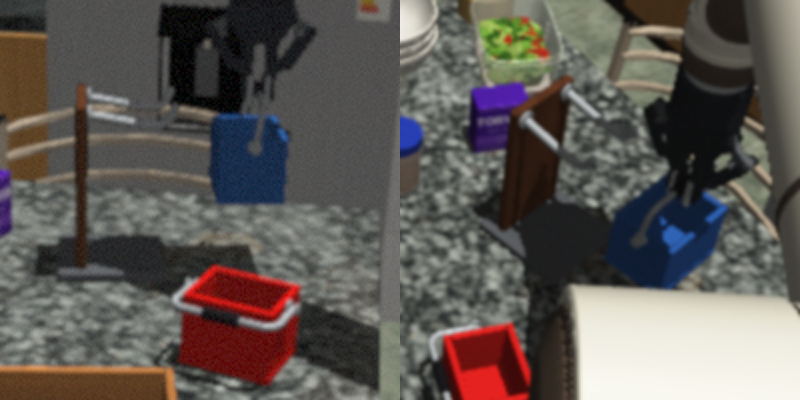

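Both views show the caddy hanging level from the gripper in front of the prongs, rim at 0.175 m, which clears them. I move it in, lower it and release.

```bash
python3 - <<'E'
from h import *
c=ctrl.move_l([*SEAT,.2285],speed=.07,contact_N=5); print('in contact',c); state()
if not c:
    c=ctrl.move_l([*SEAT,.2035],speed=.03,contact_N=3); print('seat contact',c); state()
    a=get_image('side'); save(a,'j.png',(300,110,480,270),4)
E
```

```text
in contact False
t 32.81 p [ 0.5648 -0.2621  0.2286] F [ 0.7  0.6 -3.6] op 0.012 ff 58.4 q [-24.9  14.7  18.1  93.4  -0.   52.1]
seat contact True
t 33.54 p [ 0.5648 -0.2619  0.2047] F [0.3 0.1 6.2] op 0.0117 ff 59.5 q [-24.9  14.4  15.1  90.7   0.   52.1]
```

View pics/j.png

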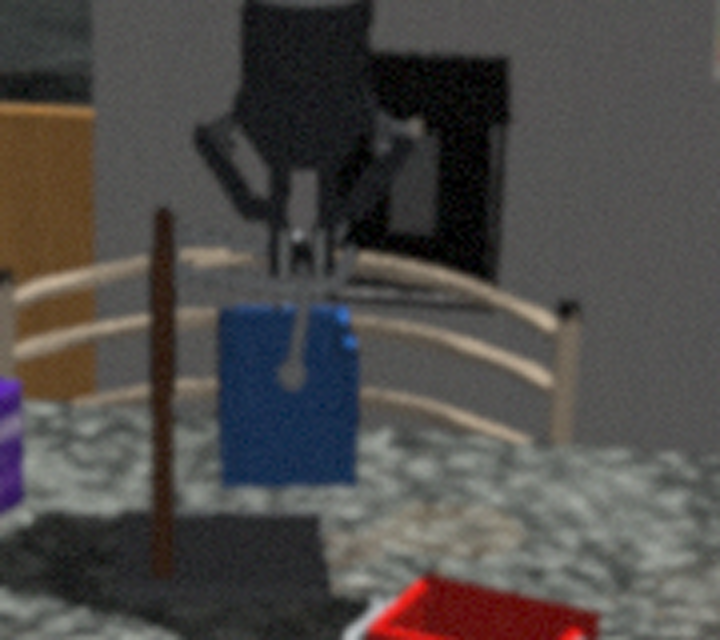

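Contact came exactly at the expected seat height (bar z about 0.198), with the bar on the prongs. I release it and check.

```bash
python3 - <<'E'
from h import *
o=ctrl.get_obs()['eef_pos']
move_gripper(.045); state()
ctrl.move_l([o[0],o[1],.29],speed=.08)
ctrl.move_to([.38,-.05,.36],down(0)); ctrl.dwell(1.5); state()
for k in range(2):
    for nm in ('scene','side'):
        im=get_image(nm); P=cloud(im); H,S_,V=[x.astype(int) for x in cv2.split(cv2.cvtColor(im['frame'],cv2.COLOR_RGB2HSV))]
        box=(abs(P[...,0]-SEAT[0])<.1)&(abs(P[...,1]-SEAT[1])<.1)
        m=box&(H>100)&(H<125)&(S_>120); q=(P[m]-[*SEAT,0])@Rz(SY); print(nm,m.sum(),np.percentile(q,[2,50,98],axis=0).round(4).tolist())
    ctrl.dwell(.5)
save(im,'k.png',(300,110,480,270),4)
E
```

```text
t 34.01 p [ 0.5643 -0.2617  0.2032] F [ 0.2 -0.1  0.6] op 0.0448 ff 0.0 q [-24.9  14.5  15.   90.8   0.   52.1]
t 37.86 p [ 0.38 -0.05  0.36] F [ 0.1 -0.6  0.8] op 0.0454 ff 0.0 q [ -7.5 -13.6   4.6 108.1  -0.   82.5]
scene 667 [[-0.0414, -0.0484, 0.0366], [-0.0245, -0.0289, 0.1257], [0.0269, 0.0492, 0.159]]
side 1301 [[-0.0334, -0.047, 0.0757], [0.004, 0.048, 0.1229], [0.0412, 0.0541, 0.1527]]
scene 666 [[-0.0415, -0.0483, 0.0174], [-0.0239, -0.0294, 0.1256], [0.0282, 0.0489, 0.1592]]
side 1308 [[-0.0339, -0.0466, 0.0757], [0.0039, 0.048, 0.123], [0.0412, 0.0539, 0.153]]
```

View pics/k.png

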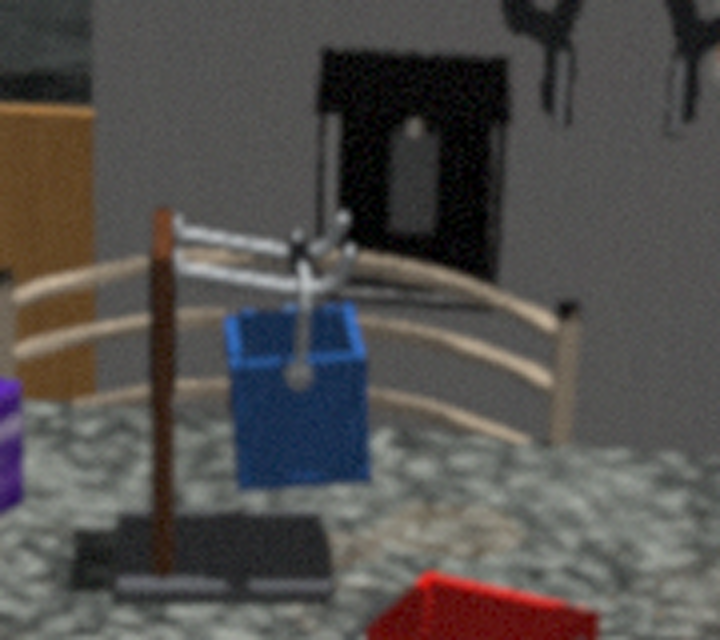

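The caddy hangs from both prongs in the seat dip. It is near upright, still, centred and about 70 mm up, and the robot is clear.

```bash
python3 -c "
from h import *
print(workorder.close_job())"
```

```text
the job is handed in; nothing more can be done
None
```

The blue caddy hangs by its bail on both prongs of the stand, still and near upright with the arm clear of it, and the job is handed in; no verdict came back, and I did not re-measure the jars at the end.

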